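# Stack a chip tray onto its matching tray by sliding it along the fence

## Task

Stack the chip tray that lies loose on the middle deck of the aluminium stand onto the lower tray whose cut-off corner points the same way as its own. Slide it only, keeping it level and never lifting it: first push it square against the long fence on the far side while it is still over the deck, then push it along the fence over that tray until its skirt drops fully down all round the raised top below. Leave the other lower tray in its bay and the dish, jar, tweezers and grey block alone.

Things in the scene. Friction and masses are not known exactly. Their poses are not given: they have to be found in the camera images.
- stand: Aluminium tray stand, fixed, 163 mm (x) by 252 mm (y). Origin at bench height under the middle deck; x points to the fence (away from the robot), y left, z up. The deck is flat, 23.5 mm above the bench, y -48 to 48 mm, x -95 to 60 mm. A bay on either side of it holds one lower tray.
- fence (a point): Point on the inner face of the fence at its middle, at deck height. The fence is a straight upright wall along the stand's whole far side (along its y), 8 mm thick, its top 36 mm above the bench; its inner face is 60 mm from the stand's origin.
- bay_left (a point): Floor centre of the left bay (+y), 6 mm above the bench. The bay is 120 x 70 mm between the fence, an 8 mm high lip on the near side, an 8 mm high end stop (left) and the side of the deck: about 1 mm of play round the tray in it.
- bay_right (a point): Floor centre of the right bay (-y); like the left one, end stop at its right.
- top_tray: The tray to move: black plastic chip tray, 118 (x) x 68 (y) x 17 mm high, about 0.2 kg, origin at its underside's centre. Outer wall 12 mm high, then a raised pocketed top 5 mm high, set in 5.75 mm all round. Below, a skirt 3.5 mm thick, 6 mm deep, open inside. Starts on the deck (underside 23.5 mm above the bench), 13 to 31 mm short of the fence, up to 8 degrees askew, its x toward the fence.
- cut_corner (a point): Middle of the top tray's one cut-off corner (own +x +y, 45 degrees, 16 mm along each side; the raised top and skirt are cut alike), 12 mm above its underside. The skirt goes with about 2 mm of play round the raised top of a like tray turned the same way; turned half round, the corner blocks it.
- lower_tray_a: Lower tray in the left or right bay, same shape and axes as the top tray, 0.3 kg, loose. Its cut corner (own +x +y) points as the top tray's does: fence side, left. Origin at its underside's centre, 6 mm above the bench; its raised top ends 23 mm above the bench, 0.5 mm below the deck. A tray seated on it has its origin 12 mm above this one.
- lower_tray_b: Lower tray, same shape and axes, 0.3 kg, in the other bay, turned by half a turn: its cut corner is on the near side and to the right, so the top tray does not fit on it.
- dish: Round clear dish, 84 mm across, 16 mm high, bystander behind the fence. Origin: centre of its underside.
- amber_jar: Amber jar with black cap, 46 mm across, 86 mm high, bystander behind the fence. Origin: centre of its underside.
- black_tweezers: Black tweezers, 125 mm long, lying on the bench on the robot's side of the stand, bystander. Origin: centre of the underside.
- grey_block: Dark grey block, 40 x 62 x 20 mm, bystander on the robot's side of the stand. Origin: centre of the underside.

How it is judged:
On the way, in this order (a step that is already met when the one before it is completed fails the run):
1. the top tray, still over the deck, lies square against the fence (within 2.5 mm and 0.06 rad) (x of top_tray in the frame of stand above -0.0015 m and angle between the x axis of top_tray and the x axis of stand, either way round below 0.06 rad and y of top_tray in the frame of stand between -0.03 and 0.03 m), for 0.1 s.
2. the top tray has dropped over the raised top of the matching lower tray (horizontal distance between top_tray and lower_tray_a below 0.005 m and z of top_tray in the frame of lower_tray_a below 0.0135 m), for 0.2 s.
At the end, for the whole second after the job is handed in: The top tray sits at rest on the matching lower tray, skirt fully down on its shoulder (origin 12 mm above that of the lower tray, +-1.5 mm), centred within 5 mm, level within 0.03 rad and turned the same way within 0.06 rad; both lower trays are still in their bays (within 6 mm) (all of step 2 and z of top_tray in the frame of lower_tray_a above 0.0105 m and angle between the x axis of top_tray and the x axis of lower_tray_a, either way round below 0.06 rad and angle between top_tray's own z axis and vertical below 0.03 rad and distance of each of lower_tray_a, lower_tray_b from where it was at the start of the episode below 0.006 m and linear speed of top_tray below 0.01 m/s); the robot touches nothing.
It fails at once if the top tray is lifted (its underside centre more than 10 mm above the deck) or tipped by more than 0.2 rad (height (world z) of top_tray above 0.0335 m or angle between top_tray's own z axis and vertical above 0.2 rad).
It fails at once if the other lower tray is moved by more than 10 mm (distance of lower_tray_b from where it was at the start of the episode above 0.01 m).
It fails at once if a bystander is moved by more than 20 mm (distance of any of dish, amber_jar, black_tweezers, grey_block from where it was at the start of the episode above 0.02 m).
It also fails if it takes over 45 s, if anything falls off the work surface, if the arm or the gripper's body presses on something with over 40 N, if the wrist force passes 120 N, or if a joint passes its speed limit or range.

## Robot

A 6-joint arm with a two-finger parallel gripper is mounted at the origin on a cart in front of the work surface, level with it; the furniture and walls round the work are solid. World frame = base frame: x ahead of the robot, y to its left, z up, the work surface at z = 0. Lengths are in m, angles in rad, forces in N, time in s.
With the tool pointing down it reaches from about 0.35 to 0.975 m from the base axis. Payload 17.4 kg.
Tool frame: the origin (TCP) lies on the centre line of the jaws, within the pads' length; the fingertips stand 19 mm ahead of it and the grasp point (between the pads) is the TCP; z points along the fingers, y is the line along which they close (so a half turn about z gives the same grasp; the last joint's range is limited). The gripper opens to 85 mm and grips with 20 to 120 N. Pads are 22 mm wide; open, the fingers measure 114 mm over their backs; the gripper's body (76 mm by 85 mm) begins 54 mm behind the grasp point. The pads swing forward as they close: fully open they stand 13 mm farther back than shut.
Start: joints at [-1.321, 0.116, 1.442, -0, 1.584, -0.038], TCP at [0.192, -0.647, 0.25] pointing down, gripper open.
Joint ranges: [-2.83, 2.83], [-0.83, 2.19], [0.07, 2.5], [-1.14, 4.28], [0.01, 3], [-2.97, 2.97]. Speed limits (rad/s): [1.89, 1.89, 2.22, 3.14, 3.14, 3.14].

## Interface

Orientations are given as a rotation vector (axis times angle).
In Python, from workcell import arm gives the robot as it stands.
- The arm moves only by the shell command python3 -m handwheel 'ROWS' [FORCE]. ROWS is a JSON object of lists of equal length, an entry for each row: "grip": the opening, from -1 (shut) to 1 (fully open); "slide": the shift along the tool's x, y, z in cm, a list of three; "rot": the turn, a rotation vector about the tool's x, y, z in degrees, a list of three. In form: {"grip": [grip, ...], "slide": [[x, y, z], ...], "rot": [[wx, wy, wz], ...]}. A call has 1 to 12 rows; each row is the pose to reach, as a shift and turn from the pose commanded when the call began, along the tool's axes at that moment; what a row does not reach only later rows make up. A row lasts 1/8 s, in which the tool goes at most 62.5 mm and 10.7 degrees, less where a joint would pass 70% of its speed; a pose out of reach is approached as far as the arm can. A call with a gripper value outside its range is refused whole. The fingers move at their own pace and stop on an object; FORCE is the grip in N (left out, the last holds). Time passes only in rows, so rows that repeat a pose let the fingers close. It gives the time, the measured TCP pose, the force, the opening and the grip force at its end, in the units of the state.
- arm.read_state(): the state, without advancing time (a new reading comes with each control period).
- arm.snapshot(name): name is "scene" or "side" or "wrist"; returns (picture, depth): 400x640x3 uint8, blue, green, red; 400x640 float32, m along the optical axis (not along the pixel's ray), 0 where there is no reading.
- arm.camera_model(name): a dict with "mtx" (3x3 intrinsics, pixels), "world_to_cam" (4x4, takes a point from world to camera coordinates). Camera axes: x right, y down, z forward; pixel columns grow to the right and rows downward; lengths in m; the calibration is good to about 2 mm. A picture is of the moment at which its call begins: read the wrist's pose just before it. camera_model takes no time and is no camera call; for the wrist camera it gives the pose at the moment of the call.
- arm.finish_job(): hands the job in; it is judged then, once.
The state is a dict: "time": time; "joint_pos": joint angles; "qd": joint speeds; "joint_torque": joint torques, N m; "eef_pos": TCP position; "orientation": TCP orientation; "contact_force": force on the tool from outside, world axes, zero at the start; "moment": the same for the moment, N m; "finger_gap": opening from 0.0 (shut) to 1.0 (fully open); "grip_force": force on a finger pad.
Only numpy, scipy, OpenCV 4.12 (cv2) and the standard library are available. Lean on these libraries where they do the work, as an engineer would, in place of code of your own. Each camera call takes 0.05 s, during which the arm holds its last target. There are 200 camera calls.

## Working session

There is one attempt and no reset: what is moved stays moved. The work goes in short steps, Python scripts to look and compute and a shell command to move; the robot and the scene stay as the last step left them, time stands still between calls to the robot, and variables do not carry over. Pictures are saved under pics/ and viewed, at most 10 in all, crops included, and the job is handed in when it is done.

```bash
mkdir -p pics; ls; python3 - <<'E'
from workcell import arm
import cv2,numpy as np
s=arm.read_state(); print(s)
for n in ("scene","side"):
    p,d=arm.snapshot(n); m=arm.camera_model(n)
    np.savez(f"{n}0.npz",p=p,d=d,K=m["mtx"],T=m["world_to_cam"])
    cv2.imwrite(f"pics/{n}0.png",p)
    T=np.array(m["world_to_cam"]);print(n,np.array(m["mtx"]).round(1).tolist(),(-T[:3,:3].T@T[:3,3]).round(3),T[2,:3].round(2))
E
```

```text
pics
{'time': 0.0, 'joint_pos': array([-1.32079349e+00,  1.16477251e-01,  1.44223170e+00,  1.89735074e-05,
        1.58397986e+00, -3.78420888e-02]), 'qd': array([ 0.00012502, -0.00097934, -0.00092851,  0.00110798,  0.00251807,
        0.00051397]), 'joint_torque': array([-5.88196290e-04, -7.31980991e+01, -6.32492065e+01, -8.66381765e-05,
        6.22757769e-03, -6.05867058e-05]), 'eef_pos': array([ 0.19155476, -0.64709044,  0.24958889]), 'orientation': array([-3.10803104e+00, -4.50430185e-01,  1.52624487e-04]), 'contact_force': array([-0.04993908,  0.58811536, -0.00205692]), 'moment': array([-0.06798747, -0.01570337,  0.0608764 ]), 'grip_force': 0.0, 'finger_gap': 0.9995687305250189}
scene [[391.0, 0.0, 317.9], [0.0, 391.0, 204.7], [0.0, 0.0, 1.0]] [-0.161 -0.682  0.386] [ 0.79  0.46 -0.4 ]
side [[405.5, 0.0, 320.4], [0.0, 405.5, 196.2], [0.0, 0.0, 1.0]] [0.124 0.262 0.523] [ 0.48 -0.68 -0.55]
```

View pics/scene0.png

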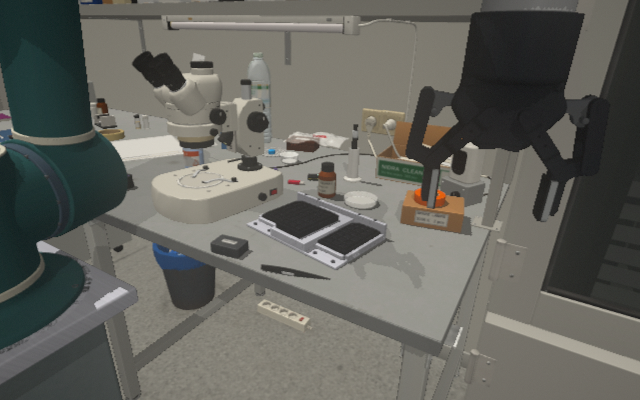

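View pics/side0.png

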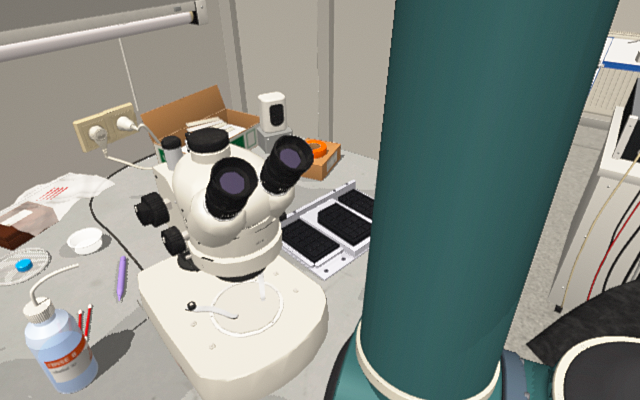

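The stand spans about (250..385, 197..262) in the scene view, with the tweezers near (295,272), the block (230,245) and the jar and dish behind it. The microscope is to its left. Next I'll get rough positions and the wrist camera's geometry.

```bash
cat > h.py <<'E'
import numpy as np,cv2
from workcell import arm
def back(uv,d,K,T):
    uv=np.atleast_2d(uv).astype(float); T=np.array(T);K=np.array(K)
    c=np.c_[uv,np.ones(len(uv))]@np.linalg.inv(K).T*np.reshape(d,(-1,1))
    return (c-T[:3,3])@T[:3,:3]
def plane(uv,z,K,T):
    o=back(uv,np.zeros(len(np.atleast_2d(uv))),K,T);p=back(uv,np.ones(len(o)),K,T)-o
    return o+p*((z-o[:,2])/p[:,2])[:,None]
E
python3 - <<'E'
from h import *
f=np.load("scene0.npz")
for n,u,v in [("tray",300,220),("rtray",350,238),("standNearR",337,261),("standL",250,230),("fenceR",384,222),("fenceL",318,198),("block",230,245),("twz",295,271),("jar",327,182),("dish",361,200),("micro base",280,185),("micro base2",205,210),("microtop",160,70),("box",432,215)]:
    d=f["d"][v,u]; print(n,d,back([u,v],d,f["K"],f["T"])[0].round(3))
m=arm.camera_model("wrist");T=np.array(m["world_to_cam"]);print(m["mtx"],(-T[:3,:3].T@T[:3,3]).round(3),T[:3,:3].round(2))
import scipy.spatial.transform as t
print(t.Rotation.from_rotvec(arm.read_state()["orientation"]).as_matrix().round(3))
E
```

```text
tray 0.79697204 [ 0.441 -0.29   0.038]
rtray 0.77088517 [ 0.46  -0.396  0.019]
standNearR 0.7183055 [ 0.391 -0.404  0.005]
standL 0.83054394 [ 0.405 -0.187  0.001]
fenceR 0.88306546 [ 0.602 -0.412  0.001]
fenceL 0.9073805 [ 0.563 -0.261  0.037]
block 0.7320796 [ 0.309 -0.22   0.02 ]
twz 0.6871105 [ 0.324 -0.357  0.004]
jar 0.9884454 [ 0.653 -0.233  0.044]
dish 0.957094 [ 0.655 -0.329  0.016]
micro base 0.9844668 [ 0.586 -0.135  0.036]
micro base2 0.8279228 [ 0.369 -0.098  0.039]
microtop 0.72749096 [ 0.348 -0.039  0.318]
box 0.84679717 [ 0.628 -0.509  0.033]
[[303.01458355   0.         325.5587581 ]
 [  0.         303.01458355 205.55448231]
 [  0.           0.           1.        ]] [ 0.269 -0.625  0.374] [[ 0.28 -0.96 -0.  ]
 [-0.91 -0.27  0.32]
 [-0.3  -0.09 -0.95]]
[[ 0.959  0.284 -0.   ]
 [ 0.284 -0.959  0.001]
 [ 0.    -0.001 -1.   ]]
```

```bash
python3 -m handwheel '{"grip":[1,1,1,1,1,1,1,1,1,1,1,1],"slide":[[4,-3,-2],[8,-6,-2],[12,-9,-2],[16,-12,-2],[20,-15,-2],[24,-18,-2],[28,-21,-2],[31,-24,-2],[31,-24,-2],[31,-24,-2],[31,-24,-2],[31,-24,-2]],"rot":[[0,0,0],[0,0,0],[0,0,0],[0,0,0],[0,0,0],[0,0,0],[0,0,0],[0,0,0],[0,0,0],[0,0,0],[0,0,0],[0,0,0]]}'
python3 - <<'E'
from h import *
m=arm.camera_model("wrist");p,d=arm.snapshot("wrist")
np.savez("w1.npz",p=p,d=d,K=m["mtx"],T=m["world_to_cam"]);cv2.imwrite("pics/w1.png",p);print(arm.read_state()["eef_pos"])
E
```

```text
time: 1.6
eef_pos: [0.4203, -0.3298, 0.2702]
orientation: [-3.109, -0.449, 0.0]
contact_force: [0.6, -1.0, 0.5]
finger_gap: 0.998
grip_force: 0.0
[ 0.42038297 -0.32967504  0.27020541]
```

View pics/w1.png

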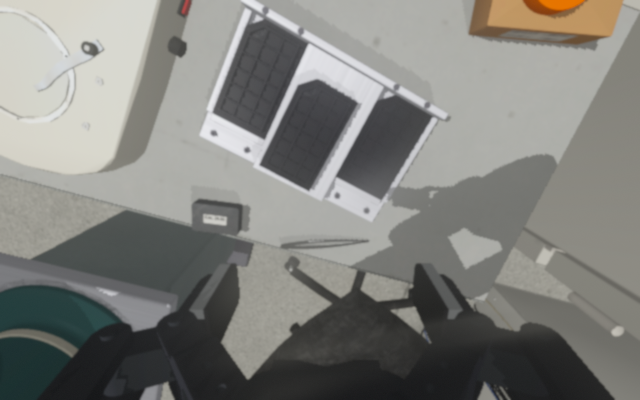

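Stand in view: fence runs from (245,3) to (447,118), the top tray is centred near (309,132), with bay trays at (260,78) and (388,148). I'll zoom in to read the cut corners and fit outlines.

```bash
python3 - <<'E'
from h import *
f=np.load("w1.npz");p,d,K,T=f["p"],f["d"],f["K"],f["T"]
c=p[0:230,190:460]; c=cv2.LUT(c,(255*(np.arange(256)/255.)**.6).astype(np.uint8))
cv2.imwrite("pics/w1c.png",cv2.resize(c,(702,598),interpolation=cv2.INTER_CUBIC))
# metric rectified map at deck height not needed: use depth cloud
v,u=np.mgrid[0:230,190:460]; uv=np.c_[u.ravel(),v.ravel()];P=back(uv,d[0:230,190:460].ravel(),K,T)
hs=P[:,2]; col=p[0:230,190:460].reshape(-1,3).mean(1)
print(np.histogram(hs,bins=np.arange(-.01,.06,.004)))
dark=col<75
for n,(a,b) in dict(top=(309,132),L=(260,78),R=(388,148)).items():
    print(n,back([a,b],d[b,a],K,T).round(4), np.median(d[b-3:b+4,a-3:a+4]))
E
```

```text
(array([    0,    96, 30174,  1346,  1790,   882,  2453,  9375,  7568,
         149,   159,  5735,  2072,    69,     0,     0,     0]), array([-0.01 , -0.006, -0.002,  0.002,  0.006,  0.01 ,  0.014,  0.018,
        0.022,  0.026,  0.03 ,  0.034,  0.038,  0.042,  0.046,  0.05 ,
        0.054,  0.058]))
top [[ 0.4642 -0.2982  0.0379]] 0.34757343
L [[ 0.5047 -0.228   0.02  ]] 0.34545946
R [[ 0.4715 -0.3952  0.0213]] 0.3698732
```

View pics/w1c.png

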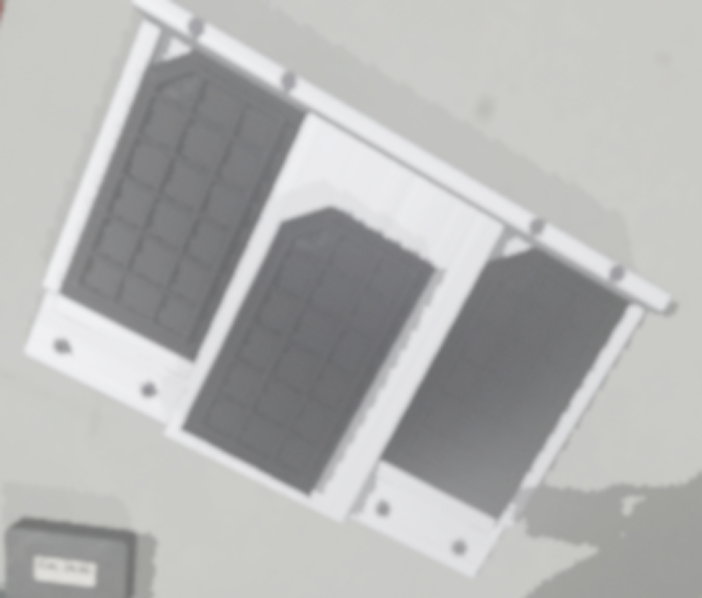

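```bash
python3 - <<'E'
from h import *
f=np.load("w1.npz");p,d,K,T=f["p"],f["d"],f["K"],f["T"]
a=plane([[245,3],[447,118]],.036,K,T);print(a.round(4)); e=a[0]-a[1];print("fence dir yaw",np.degrees(np.arctan2(e[1],e[0]))-90, np.linalg.norm(e))
print("mid",a.mean(0))
Tm=np.array(T);print("cam",-Tm[:3,:3].T@Tm[:3,3],Tm[2,:3])
E
```

```text
[[ 0.5692 -0.2015  0.036 ]
 [ 0.5233 -0.4444  0.036 ]]
fence dir yaw -10.688732564167765 0.24718309206628553
mid [ 0.54625721 -0.32290916  0.036     ]
cam [ 0.4982161  -0.30802887  0.39406154] [-0.3032668  -0.0891139  -0.94872966]
```

```bash
python3 -m handwheel '{"grip":[1,1,1,1,1,1],"slide":[[0.8,-0.7,4],[1.6,-1.4,8],[2.3,-2.1,10],[2.3,-2.1,10],[2.3,-2.1,10],[2.3,-2.1,10]],"rot":[[0,0,9],[0,0,18],[0,0,27.2],[0,0,27.2],[0,0,27.2],[0,0,27.2]]}'
python3 - <<'E'
from h import *
m=arm.camera_model("wrist");p,d=arm.snapshot("wrist")
np.savez("w2.npz",p=p,d=d,K=m["mtx"],T=m["world_to_cam"])
cv2.imwrite("pics/w2.png",cv2.resize(cv2.LUT(p,(255*(np.arange(256)/255.)**.6).astype(np.uint8)),(800,500)))
E
```

```text
time: 2.4
eef_pos: [0.437, -0.3031, 0.1716]
orientation: [3.127, -0.29, 0.002]
contact_force: [-0.2, 0.3, 0.4]
finger_gap: 1.0
grip_force: 0.0
```

View pics/w2.png

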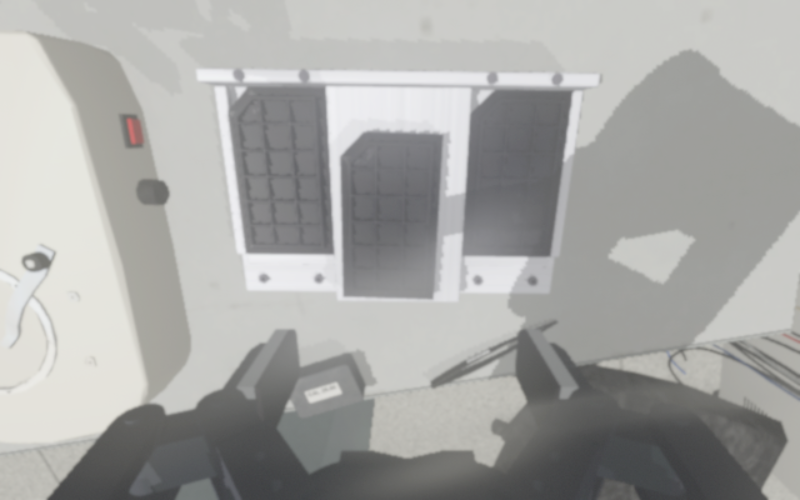

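Both bay trays seem cut at the far left, at (240,100) and (485,97), so I'll zoom in on those corners and the near-right ones.

```bash
python3 - <<'E'
from h import *
f=np.load("w2.npz");p,d,K,T=f["p"],f["d"],f["K"],f["T"]
q=cv2.createCLAHE(4,(4,4))
def crop(u,v,r=28):
    c=p[v-r:v+r,u-r:u+r]; g=cv2.cvtColor(c,cv2.COLOR_BGR2GRAY)
    dd=(back(np.c_[np.tile(np.arange(u-r,u+r),2*r),np.repeat(np.arange(v-r,v+r),2*r)],d[v-r:v+r,u-r:u+r].ravel(),K,T)[:,2].reshape(2*r,2*r))
    h=np.clip(dd/0.04*255,0,255).astype(np.uint8)
    return np.vstack([cv2.resize(cv2.LUT(g,(255*(np.arange(256)/255.)**.5).astype(np.uint8)),(196,196)),cv2.resize(h,(196,196),interpolation=0)])
cv2.imwrite("pics/corners.png",np.hstack([crop(190,85),crop(262,200),crop(385,88),crop(438,202)]))
E
```

```text
(no output)
```

View pics/corners.png

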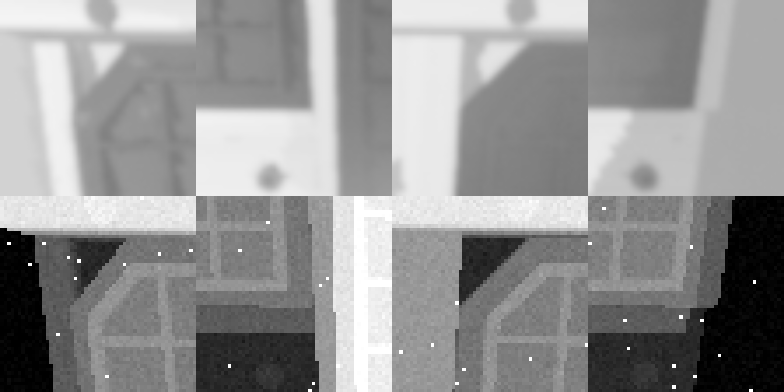

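Depth shows the left and right bay trays with the same far-left cut, which contradicts the briefing's half-turned tray. I'll check every corner in a full height map before choosing.

```bash
python3 - <<'E'
from h import *
f=np.load("w2.npz");p,d,K,T=f["p"],f["d"],f["K"],f["T"]
v,u=np.mgrid[45:250,155:485];P=back(np.c_[u.ravel(),v.ravel()],d[45:250,155:485].ravel(),K,T)
h=np.clip(P[:,2]/0.042*255,0,255).astype(np.uint8).reshape(v.shape)
g=cv2.applyColorMap(cv2.medianBlur(h,3),cv2.COLORMAP_JET)
cv2.imwrite("pics/hmap.png",cv2.resize(g,(792,492),interpolation=0))
E
```

```text
(no output)
```

View pics/hmap.png

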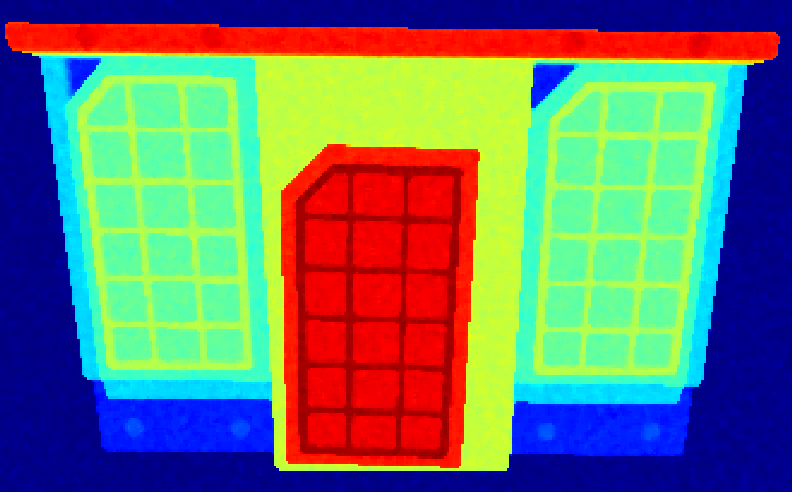

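All three trays are cut far-left. I'll cross-check with the scene camera numerically and compute stand and tray poses.

```bash
cat > pose.py <<'E'
from h import *
def fit(f,v0=40,v1=255,u0=140,u1=500):
    p,d,K,T=f["p"],f["d"],f["K"],f["T"]
    v,u=np.mgrid[v0:v1,u0:u1];P=back(np.c_[u.ravel(),v.ravel()],d[v0:v1,u0:u1].ravel(),K,T)
    g=p[v0:v1,u0:u1].max(2).ravel(); return P,g
def rect(P):
    (c,s,a)=cv2.minAreaRect(P[:,:2].astype(np.float32)*1000); return np.array(c),s,a
E
python3 - <<'E'
from pose import *
P,g=fit(np.load("w2.npz"));z=P[:,2]
fe=P[(z>.033)&(z<.039)&(g>130)];print("fence",len(fe),rect(fe))
tt=P[(z>.030)&(z<.045)&(g<90)];print("top",len(tt),rect(tt))
c,s,a=rect(fe); 
Y=np.radians(-10.7)
b=cv2.boxPoints(cv2.minAreaRect(fe[:,:2].astype(np.float32)*1000))
# direction of long side
e=max([b[1]-b[0],b[2]-b[1]],key=np.linalg.norm);e=e if e[1]>0 else -e;e=e/np.linalg.norm(e);yaw=np.arctan2(-e[0],e[1]);print("yaw",np.degrees(yaw))
x=np.array([np.cos(yaw),np.sin(yaw)]);y=np.array([-x[1],x[0]])
o=(c-64*x)/1000;print("stand origin",o)
np.savez("stand.npz",o=o,x=x,y=y)
L=np.c_[(P[:,:2]-o)@x,(P[:,:2]-o)@y,z]
dk=L[(z>.0205)&(z<.0262)&(g>150)&(L[:,0]>-90)&(L[:,0]<.055)];print("deck y",np.percentile(dk[:,1],[.5,99.5]),"x",np.percentile(dk[:,0],[.5,99.5]))
t=L[(z>.030)&(z<.045)&(g<90)];r=cv2.minAreaRect(t[:,:2].astype(np.float32)*1000);print("top in stand",r);print(cv2.boxPoints(r).round(1).tolist())
f=np.load("scene0.npz")
for n,s in (("L",1),("R",-1)):
  for m,dx,dy in (("farleft",55.5,31),("nearright",-55.5,-31),("farright",55.5,-31),("nearleft",-55.5,31)):
    q=o+x*dx/1000+y*(s*83+dy)/1000;X=np.r_[q,.018,1];k=f["T"]@X;k=k[:3]/k[2];w=f["K"]@k;i,j=int(round(w[0])),int(round(w[1]))
    print(n,m,i,j,f["p"][j,i],back([i,j],f["d"][j,i],f["K"],f["T"])[0,2].round(4))
E
```

```text
fence 3718 (array([ 477.05813599, -304.98016357]), (251.7574005126953, 155.97998046875), 78.76686096191406)
top 7897 (array([ 465.76803589, -297.60736084]), (66.06856536865234, 104.57577514648438), 77.92772674560547)
yaw -11.23313
stand origin [ 0.41428421 -0.29251287]
deck y [-0.04786231  0.04771225] x [-0.02075514  0.05454504]
top in stand ((51.489959716796875, 5.032228469848633), (66.06855010986328, 104.57575988769531), 89.16088104248047)
[[-1.2999999523162842, -27.200000762939453], [103.30000305175781, -28.799999237060547], [104.30000305175781, 37.29999923706055], [-0.30000001192092896, 38.79999923706055]]
L farleft 276 209 [51 54 54] 0.0221
L nearright 255 235 [141 149 150] 0.0001
L farright 295 218 [51 51 52] 0.0408
L nearleft 236 225 [140 148 149] 0.0012
R farleft 331 233 [73 73 73] 0.0223
R nearright 317 267 [143 152 152] -0.0002
R farright 356 244 [50 51 52] 0.0175
R nearleft 292 254 [143 152 152] 0.0017
```

```bash
cat >> pose.py <<'E'
def stand(P,g):
    z=P[:,2];x=np.array([np.cos(-.19),np.sin(-.19)])
    s=P[:,:2]@x;m=(z>.033)&(z<.039)&(g>130);hi=np.percentile(s[m],99.8);fe=P[m&(s>hi-.013)]
    c,(w,h),_=r=cv2.minAreaRect(fe[:,:2].astype(np.float32)*1000);b=cv2.boxPoints(r)
    e=max([b[1]-b[0],b[2]-b[1]],key=np.linalg.norm);e=e if e[1]>0 else -e;e=e/np.linalg.norm(e)
    x=np.array([e[1],-e[0]]);o=(np.array(c)-64*x)/1000
    print("fence size",w,h,"yaw",np.degrees(np.arctan2(x[1],x[0])),"origin",o.round(4));return o,x,np.array([-x[1],x[0]])
def local(P,o,x,y): return np.c_[(P[:,:2]-o)@x,(P[:,:2]-o)@y,P[:,2]]
def top(L,g,zl=.030):
    z=L[:,2];t=L[(z>zl)&(z<.045)&(g<110)&(L[:,0]<.058)&(L[:,0]>-.09)]
    m=np.median(t[:,:2],0);t=t[np.abs(t[:,:2]-m).max(1)<.075]
    r=cv2.minAreaRect(t[:,:2].astype(np.float32)*1000);print("top rect",np.round(r[0],1),np.round(r[1],1),round(r[2],2),cv2.boxPoints(r).round(1).tolist());return r
E
python3 - <<'E'
from pose import *
P,g=fit(np.load("w2.npz"));z=P[:,2]
o,x,y=stand(P,g);np.savez("stand.npz",o=o,x=x,y=y);L=local(P,o,x,y)
dk=L[(z>.0205)&(z<.0262)&(g>150)&(abs(L[:,0])<.055)];print("deck y",np.percentile(dk[:,1],[.5,99.5]))
dd=L[(z>.0205)&(z<.0262)&(g>150)&(abs(L[:,1])<.048)];print("deck x",np.percentile(dd[:,0],[.5,99.5]))
top(L,g)
for n,s in (("L",1),("R",-1)):
    t=L[(z>.0145)&(z<.026)&(g<120)&(abs(L[:,1]-s*.083)<.0355)&(abs(L[:,0])<.062)]
    r=cv2.minAreaRect(t[:,:2].astype(np.float32)*1000);print(n,r)
f=np.load("scene0.npz")
for n,s in (("L",1),("R",-1)):
  for m,dx,dy in (("farleft",55.5,31),("nearright",-55.5,-31),("farright",55.5,-31),("nearleft",-55.5,31)):
    q=o+x*dx/1000+y*(s*83+dy)/1000;X=np.r_[q,.018,1];k=f["T"]@X;k=k[:3]/k[2];w=f["K"]@k;i,j=int(round(w[0])),int(round(w[1]))
    print(n,m,i,j,f["p"][j,i],back([i,j],f["d"][j,i],f["K"],f["T"])[0,2].round(4))
s=arm.read_state();print(local(s["eef_pos"][None],o,x,y),s["orientation"])
E
```

```text
fence size 251.757568359375 8.283915519714355 yaw -11.238389 origin [ 0.4867 -0.3069]
deck y [-0.04784345  0.04752624]
deck x [-0.09413781  0.06001745]
top rect [-27.4   5.2] [ 67.2 116.5] 88.79 [[-86.30000305175781, -27.200000762939453], [30.200000762939453, -29.600000381469727], [31.600000381469727, 37.5], [-84.9000015258789, 40.0]]
L ((1.1938323974609375, 82.97937774658203), (117.9917984008789, 67.365478515625), 0.05046108365058899)
R ((0.34784698486328125, -83.13494873046875), (70.18579864501953, 119.94981384277344), 89.50511169433594)
L farleft 298 201 [64 64 65] 0.0234
L nearright 282 223 [49 51 51] 0.0362
L farright 318 208 [47 47 48] 0.0386
L nearleft 263 214 [80 83 83] 0.018
R farleft 353 222 [91 90 91] 0.0156
R nearright 344 251 [50 52 53] 0.0193
R farright 378 231 [61 61 62] 0.0187
R nearleft 319 240 [53 54 54] 0.0187
[[-0.04960205 -0.00587796  0.17136536]] [ 3.12725169e+00 -2.91206647e-01  1.97475655e-03]
```

```bash
python3 - <<'E'
from pose import *
f=np.load("w2.npz");P,g=fit(f);s=np.load("stand.npz");L=local(P,s["o"],s["x"],s["y"]);z=L[:,2]
for n,k in (("L",1),("R",-1)):
    c=L-[0,k*.083,0];inb=(abs(c[:,1])<.036)&(abs(c[:,0])<.0615)
    for nm,lo,hi in (("rim",.0213,.026),("shoulder",.0155,.020),("floor",.003,.010)):
        t=c[inb&(z>lo)&(z<hi)&(g<150 if nm!="floor" else True)]*1000
        print(n,nm,len(t),"zmed",np.median(t[:,2]).round(2),"x",np.percentile(t[:,0],[.7,99.3]).round(1),"y",np.percentile(t[:,1],[.7,99.3]).round(1),
         "diag++ ",np.percentile(t[:,0]+t[:,1],[.3,99.7]).round(1),"diag+-",np.percentile(t[:,0]-t[:,1],[.3,99.7]).round(1))
E
```

```text
L rim 2733 zmed 23.09 x [-52.1  60.1] y [-28.2  28.3] diag++  [-76.7  88.5] diag+- [-77.2  88.4]
L shoulder 5240 zmed 19.07 x [-57.6  60. ] y [-33.7  33.3] diag++  [-86.6  79.8] diag+- [-86.   88.9]
L floor 125 zmed 6.58 x [48.7 60.1] y [24.5 35.7] diag++  [82.9 95.3] diag+- [13.1 36. ]
R rim 2782 zmed 23.17 x [-52.3  60. ] y [-28.7  35.3] diag++  [-77.   75.9] diag+- [-76.7  79.9]
R shoulder 5080 zmed 19.08 x [-57.9  59.9] y [-34.4  33.3] diag++  [-87.9  76.5] diag+- [-86.4  90.3]
R floor 181 zmed 6.3 x [45.8 60. ] y [17.7 32.1] diag++  [76.8 91.1] diag+- [13.6 42.5]
```

The two lower trays are geometrically identical and turned alike, so either matches the wording. I'll go left first; if it doesn't drop there, I can slide it back. First I'll go behind the tray, narrow the fingers and measure the fingertip height.

```bash
python3 -m handwheel '{"grip":[-0.3,-0.3,-0.3,-0.3,-0.3,-0.3,-0.3,-0.3],"slide":[[-3,-0.6,0],[-6.2,-1.1,1],[-6.2,-1.1,4],[-6.2,-1.1,7],[-6.2,-1.1,7],[-6.2,-1.1,7],[-6.2,-1.1,7],[-6.2,-1.1,7]],"rot":[[0,0,0.6],[0,0,0.6],[0,0,0.6],[0,0,0.6],[0,0,0.6],[0,0,0.6],[0,0,0.6],[0,0,0.6]]}'
python3 - <<'E'
from pose import *
s=np.load("stand.npz");st=arm.read_state();e=st["eef_pos"]
m=arm.camera_model("wrist");p,d=arm.snapshot("wrist");np.savez("w3.npz",p=p,d=d,K=m["mtx"],T=m["world_to_cam"]);cv2.imwrite("pics/w3.png",p)
print("tcp stand",local(e[None],s["o"],s["x"],s["y"]).round(4),st["finger_gap"],np.degrees(2*np.arctan2(st["orientation"][1],st["orientation"][0])))
v,u=np.mgrid[0:400,0:640];P=back(np.c_[u.ravel(),v.ravel()],d.ravel(),m["mtx"],m["world_to_cam"]);L=local(P,s["o"],s["x"],s["y"])-local(e[None],s["o"],s["x"],s["y"])
g=p.max(2).ravel();t=L[(d.ravel()>0)&(g<100)&(L[:,0]<.02)&(L[:,0]>-.02)&(abs(L[:,1])<.06)&(L[:,2]>-.035)]*1000
print(len(t),np.percentile(t[:,2],[.5,1,5,20]).round(1))
w=t[t[:,2]<5];print("y",np.histogram(w[:,1],np.arange(-50,51,5)),"x",np.percentile(w[:,0],[1,50,99]).round(1))
E
```

```text
time: 3.45
eef_pos: [0.3782, -0.2804, 0.1012]
orientation: [3.126, -0.309, 0.002]
contact_force: [0.8, 0.6, 0.5]
finger_gap: 0.351
grip_force: 0.0
tcp stand [[-0.1116  0.0049  0.1012]] 0.35126203275585105 -11.302891030744252
32790 [-6.2 -1.9 19.  36.8]
y (array([  0,   0,   0,   0, 142,  55, 231,   0,   0,   0,   0,   0, 157,
         0,  62,  55,   0,   0,   0,   0]), array([-50, -45, -40, -35, -30, -25, -20, -15, -10,  -5,   0,   5,  10,
        15,  20,  25,  30,  35,  40,  45,  50])) x [-9.2  7.2 11.9]
```

View pics/w3.png

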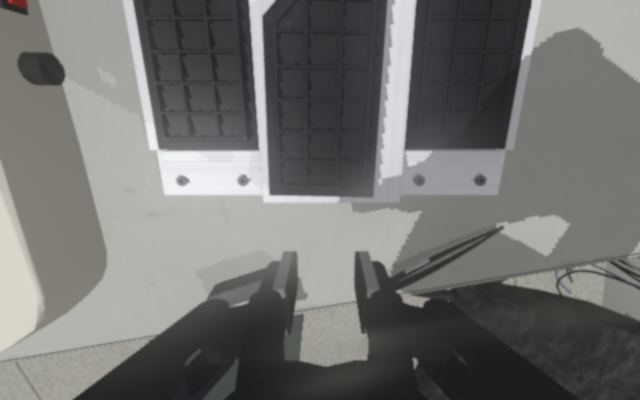

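Fingertips are at (290,253) and (363,253), between the tray's side edges at (268,195) and (375,195); the tweezers are further right. I'll check the tip height.

```bash
python3 - <<'E'
from pose import *
s=np.load("stand.npz");f=np.load("w3.npz");e=np.array([[.3782,-.2804,.1012]])
for u,v in [(288,255),(291,254),(294,254),(288,265),(292,275),(362,254),(366,258),(290,300)]:
    print(u,v,(1000*(local(back([u,v],f["d"][v,u],f["K"],f["T"]),s["o"],s["x"],s["y"])-local(e,s["o"],s["x"],s["y"]))).round(1))
E
```

```text
288 255 [[11.6 17.3 -9.2]]
291 254 [[ 11.2  16.1 -11.1]]
294 254 [[ 11.4  14.6 -10.7]]
288 265 [[11.8 16.2  0.8]]
292 275 [[ 9.3 14.   5.3]]
362 254 [[ 11.4 -19.  -10.6]]
366 258 [[ 11.5 -20.5  -6.2]]
290 300 [[ 3.7 13.9 15.8]]
```

```bash
python3 -m handwheel '{"grip":[-0.3,-0.3,-0.3,-0.3,-0.3,-0.3,-0.3,-0.3,-0.3,-0.3,-0.3,-0.3],"slide":[[0,0,3],[0,0,5],[0,0,5.9],[0,0,5.9],[0.8,0,5.9],[1.2,0,5.9],[1.6,0,5.9],[2.0,0,5.9],[2.4,0,5.9],[2.8,0,5.9],[3.2,0,5.9],[3.5,0,5.9]],"rot":[[0,0,0],[0,0,0],[0,0,0],[0,0,0],[0,0,0],[0,0,0],[0,0,0],[0,0,0],[0,0,0],[0,0,0],[0,0,0],[0,0,0]]}'
python3 -m handwheel '{"grip":[-0.3,-0.3,-0.3,-0.3],"slide":[[0.2,0,0],[0.35,0,0],[0.5,0,0],[0.5,0,0]],"rot":[[0,0,0],[0,0,0],[0,0,0],[0,0,0]]}'
cat > look.py <<'E'
import sys
from pose import *
s=np.load("stand.npz");st=arm.read_state();e=st["eef_pos"]
m=arm.camera_model("wrist");p,d=arm.snapshot("wrist");f=dict(p=p,d=d,K=m["mtx"],T=m["world_to_cam"]);cv2.imwrite("pics/%s.png"%sys.argv[1],p);np.savez(sys.argv[1],**f)
print("tcp stand",local(e[None],s["o"],s["x"],s["y"]).round(4),"F",st["contact_force"].round(1),"gap",st["finger_gap"].round(3),"yaw",np.degrees(2*np.arctan2(st["orientation"][1],st["orientation"][0])))
P,g=fit(f,0,400,0,640);k=d.ravel()>0;P,g=P[k],g[k];L=local(P,s["o"],s["x"],s["y"])
t=L[(L[:,2]>.036)&(L[:,2]<.045)&(abs(L[:,0])<.058)&(abs(L[:,1])<.07)&(g<110)]*1000
if len(t)>300: print("raised top z>36:",len(t),[np.round(q,1) for q in cv2.minAreaRect(t[:,:2].astype(np.float32))],"x",np.percentile(t[:,0],[1,99]).round(1),"y",np.percentile(t[:,1],[1,99]).round(1))
E
python3 look.py w4
```

```text
time: 5.0
eef_pos: [0.4122, -0.2872, 0.0421]
orientation: [3.126, -0.309, -0.002]
contact_force: [-10.0, 2.2, 10.6]
finger_gap: 0.35
grip_force: 6.2
time: 5.5
eef_pos: [0.4172, -0.2882, 0.0421]
orientation: [3.126, -0.309, -0.001]
contact_force: [-7.5, 1.5, 9.6]
finger_gap: 0.347
grip_force: 5.1Traceback (most recent call last):
  File "look.py", line 5, in <module>
    print("tcp stand",local(e[None],s["o"],s["x"],s["y"]).round(4),"F",st["contact_force"].round(1),"gap",st["finger_gap"].round(3),"yaw",np.degrees(2*np.arctan2(st["orientation"][1],st["orientation"][0])))
                                                                                                          ^^^^^^^^^^^^^^^^^^^^^^
AttributeError: 'float' object has no attribute 'round'
```

The 10 N upward force means the tips are rubbing the deck, so they really stand 19 mm ahead. I'll raise 4 mm and look.

```bash
sed -i 's/st\["finger_gap"\].round(3)/round(st["finger_gap"],3)/' look.py
python3 -m handwheel '{"grip":[-0.3,-0.3],"slide":[[0,0,-0.4],[0,0,-0.4]],"rot":[[0,0,0],[0,0,0]]}'
python3 look.py w4
```

```text
time: 5.8
eef_pos: [0.4174, -0.2881, 0.0457]
orientation: [3.126, -0.309, 0.001]
contact_force: [0.3, 0.8, 0.9]
finger_gap: 0.35
grip_force: 0.1
tcp stand [[-0.0716  0.0049  0.0457]] F [0.3 0.8 0.9] gap 0.35 yaw -11.306488743842777
raised top z>36: 35337 [array([-5.3,  6.5]), array([105.5,  67.2]), np.float64(0.0)] x [-53.8  46.2] y [-25.5  38.3]
```

```bash
python3 -m handwheel '{"grip":[-0.3,-0.3,-0.3,-0.3],"slide":[[0.1,0,0],[0.2,0,0],[0.25,0,0],[0.25,0,0]],"rot":[[0,0,0],[0,0,0],[0,0,0],[0,0,0]]}'
python3 look.py w5
```

```text
time: 6.35
eef_pos: [0.4196, -0.2885, 0.0453]
orientation: [-3.126, 0.31, 0.0]
contact_force: [-2.6, 0.8, 3.3]
finger_gap: 0.352
grip_force: 1.4
tcp stand [[-0.0694  0.005   0.0453]] F [-2.6  0.8  3.3] gap 0.352 yaw 348.6879304098345
raised top z>36: 35800 [array([-4.2,  6.5]), array([ 67.3, 107.5]), np.float64(90.0)] x [-55.   48.3] y [-25.6  38.3]
```

```bash
python3 -m handwheel '{"grip":[-0.3,-0.3,-0.3,-0.3],"slide":[[0.1,0,0],[0.2,0,0],[0.2,0,0],[0.2,0,0]],"rot":[[0,0,0],[0,0,0],[0,0,0],[0,0,0]]}'
python3 look.py w6
```

```text
time: 6.9
eef_pos: [0.4201, -0.2886, 0.0451]
orientation: [-3.126, 0.31, 0.006]
contact_force: [-20.7, 4.0, 13.0]
finger_gap: 0.353
grip_force: 10.3
tcp stand [[-0.0689  0.005   0.0451]] F [-20.7   4.   13. ] gap 0.353 yaw 348.68537983567404
raised top z>36: 35951 [array([-4.1,  6.5]), array([107.8,  67.2]), np.float64(0.0)] x [-55.3  48.6] y [-25.4  38.2]
```

Firm against the fence at 20 N. I'll back off, rise, and turn 90° to the right side of the tray.

```bash
python3 -m handwheel '{"grip":[-0.3,-0.3,-0.3,0.4,0.4,0.4,0.4,0.4,0.4,0.4,0.4,0.4],"slide":[[-0.3,0,0],[-2,0,0],[-2,0,-4],[-1,0,-8],[0.5,1.2,-8],[2,2.4,-8],[4,3.8,-8],[6,5,-8],[6.8,5.7,-8],[6.8,5.7,-8],[6.8,5.7,-8],[6.8,5.7,-8]],"rot":[[0,0,0],[0,0,0],[0,0,0],[0,0,-10],[0,0,-20],[0,0,-30],[0,0,-40],[0,0,-50],[0,0,-60],[0,0,-70],[0,0,-80],[0,0,-90]]}'
python3 -m handwheel '{"grip":[0.4,0.4,0.4],"slide":[[0,0,0],[0,0,0],[0,0,0]],"rot":[[0,0,0],[0,0,0],[0,0,0]]}'
python3 look.py w7
```

```text
time: 8.45
eef_pos: [0.4763, -0.3579, 0.1252]
orientation: [-2.424, -1.999, -0.0]
contact_force: [0.0, 0.7, -0.8]
finger_gap: 0.702
grip_force: 0.0
time: 8.82
eef_pos: [0.4769, -0.3581, 0.1253]
orientation: [2.432, 1.989, 0.0]
contact_force: [0.0, -0.6, -0.1]
finger_gap: 0.7
grip_force: 0.0
tcp stand [[ 0.0004 -0.0521  0.1253]] F [ 0.  -0.6 -0.1] gap 0.7 yaw 78.55421456098217
raised top z>36: 14147 [array([0.6, 6.8]), array([ 66.7, 114.9]), np.float64(89.9)] x [-54.6  53.9] y [-25.   38.3]
```

View pics/w7.png

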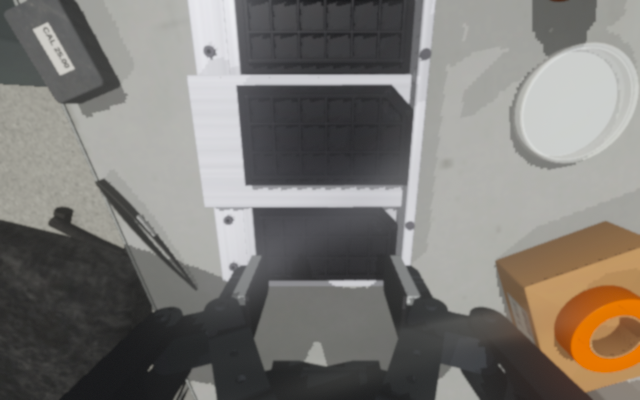

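The tray is square to the fence, at x≈0.6 mm, with its cut corner at (400,98). Fingertips are at (257,258) and (395,258). I'll measure the tip height at this opening.

```bash
python3 - <<'E'
from pose import *
s=np.load("stand.npz");e=np.array([[.4769,-.3581,.1253]])
for n,uv in (("w7",[(255,258),(257,257),(259,257),(261,258),(393,258),(395,257),(397,258)]),):
  f=np.load(n+".npz")
  for u,v in uv: print(u,v,(1000*(local(back([u,v],f["d"][v,u],f["K"],f["T"]),s["o"],s["x"],s["y"])-local(e,s["o"],s["x"],s["y"]))).round(1))
  v,u=np.mgrid[240:300,215:440];L=1000*(local(back(np.c_[u.ravel(),v.ravel()],f["d"][240:300,215:440].ravel(),f["K"],f["T"]),s["o"],s["x"],s["y"])-local(e,s["o"],s["x"],s["y"]))
  t=L[(L[:,2]>-30)&(L[:,2]<20)&(L[:,1]>8)];print(np.percentile(t[:,2],[0,1,3,10]).round(1),np.percentile(t[:,1],[50,99]).round(1),t[:,0].min(),t[:,0].max())
E
```

```text
255 258 [[-33.6  10.1  -6.6]]
257 257 [[-32.9   9.8  -8. ]]
259 257 [[-31.7  10.4  -7. ]]
261 258 [[-30.5  10.3  -6.1]]
393 258 [[32.7 10.2 -6. ]]
395 257 [[34.   9.9 -7.4]]
397 258 [[35.   9.5 -7.3]]
[-11.6 -10.1  -9.2  -6.2] [10.  10.8] -36.231366046908796 37.12687258493231
```

```bash
python3 -m handwheel '{"grip":[0.4,0.4,0.4,0.4,0.4,0.4,0.4,0.4,0.4,0.4,0.4,0.4],"slide":[[0,0,4],[0,0,7],[0,0,8.3],[0,0,8.3],[0.5,0,8.3],[1,0,8.3],[1.5,0,8.3],[2,0,8.3],[2.5,0,8.3],[3,0,8.3],[3.5,0,8.3],[3.5,0,8.3]],"rot":[[0,0,0],[0,0,0],[0,0,0],[0,0,0],[0,0,0],[0,0,0],[0,0,0],[0,0,0],[0,0,0],[0,0,0],[0,0,0],[0,0,0]]}'
python3 look.py w8
```

```text
time: 10.38
eef_pos: [0.4839, -0.3231, 0.042]
orientation: [-2.428, -1.992, -0.0]
contact_force: [-0.4, 0.2, 0.5]
finger_gap: 0.696
grip_force: 0.0
tcp stand [[ 0.0004 -0.0164  0.042 ]] F [-0.4  0.2  0.5] gap 0.696 yaw -281.2888139485205
raised top z>36: 33838 [array([ 0.3, 16.6]), array([ 89.7, 115.4]), np.float64(90.0)] x [-54.8  53.5] y [-10.6  60.3]
```

```bash
python3 -m handwheel '{"grip":[0.4,0.4,0.4,0.4,0.4,0.4,0.4,0.4,0.4,0.4,0.4],"slide":[[0.5,0,0],[1,0,0],[1.5,0,0],[2,0,0],[2.5,0,0],[3,0,0],[3.5,0,0],[4,0,0],[4.3,0,0],[4.6,0,0],[4.6,0,0]],"rot":[[0,0,0],[0,0,0],[0,0,0],[0,0,0],[0,0,0],[0,0,0],[0,0,0],[0,0,0],[0,0,0],[0,0,0],[0,0,0]]}'
cat > look2.py <<'E'
from pose import *
s=np.load("stand.npz");st=arm.read_state();e=st["eef_pos"]
m=arm.camera_model("wrist");p,d=arm.snapshot("wrist");cv2.imwrite("pics/last.png",p)
P,g=fit(dict(p=p,d=d,K=m["mtx"],T=m["world_to_cam"]),0,400,0,640);k=d.ravel()>0;L=local(P[k],s["o"],s["x"],s["y"]);g=g[k]
print("tcp",local(e[None],s["o"],s["x"],s["y"]).round(4),"F",st["contact_force"].round(1))
c=L[(abs(L[:,0])<.045)&(L[:,1]>.065)&(L[:,1]<.1)&(L[:,2]<.06)&(g<110)];print("z pct top tray",(1000*np.percentile(c[:,2],[5,25,50,75,90,95])).round(1))
for lo,hi in ((-.05,-.02),(-.02,.02),(.02,.05)):
    q=L[(L[:,0]>lo)&(L[:,0]<hi)&(L[:,1]>.06)&(L[:,1]<.14)&(L[:,2]>.026)&(L[:,2]<.045)&(g<110)];print("left edge y",(1000*np.percentile(q[:,1],[97,99])).round(1), "z at left/right", (1000*np.median(q[q[:,1]>.1][:,2])).round(1),(1000*np.median(q[q[:,1]<.08][:,2])).round(1))
E
python3 look2.py
```

```text
time: 11.8
eef_pos: [0.493, -0.2785, 0.0424]
orientation: [2.429, 1.992, 0.0]
contact_force: [0.8, -0.2, 0.1]
finger_gap: 0.701
grip_force: 0.0
tcp [[0.0007 0.0291 0.0424]] F [ 0.8 -0.2  0.1]
z pct top tray [36.1 36.7 37.3 38.3 40.4 40.8]
left edge y [106.2 107. ] z at left/right 35.6 37.4
left edge y [106.2 107. ] z at left/right 35.6 37.4
left edge y [106.1 106.9] z at left/right 35.5 37.3
```

```bash
python3 -m handwheel '{"grip":[0.4,0.4,0.4,0.4,0.4,0.4],"slide":[[0.3,0,0],[0.5,0,0],[0.65,0,0],[0.75,0,0],[0.8,0,0],[0.8,0,0]],"rot":[[0,0,0],[0,0,0],[0,0,0],[0,0,0],[0,0,0],[0,0,0]]}'
python3 look2.py
```

```text
time: 12.6
eef_pos: [0.4945, -0.2708, 0.0424]
orientation: [2.43, 1.992, 0.0]
contact_force: [-0.3, -0.7, 1.3]
finger_gap: 0.7
grip_force: 0.6
tcp [[0.0006 0.0369 0.0424]] F [-0.3 -0.7  1.3]
z pct top tray [36.1 36.7 37.3 38.6 40.5 40.9]
left edge y [113.7 114.5] z at left/right 36.6 37.5
left edge y [113.6 114.4] z at left/right 36.5 37.4
left edge y [113.2 114.4] z at left/right 36.4 37.3
```

```bash
python3 -m handwheel '{"grip":[0.4,0.4,0.4],"slide":[[0.05,0,0],[0.1,0,0],[0.1,0,0]],"rot":[[0,0,0],[0,0,0],[0,0,0]]}'
python3 look2.py
```

```text
time: 13.02
eef_pos: [0.4947, -0.2698, 0.0422]
orientation: [-2.429, -1.992, 0.0]
contact_force: [-0.2, 0.0, 0.3]
finger_gap: 0.702
grip_force: 0.2
tcp [[0.0006 0.038  0.0422]] F [-0.2  0.   0.3]
z pct top tray [32.9 34.  34.9 36.4 38.  38.7]
left edge y [114.6 115.4] z at left/right 32.6 35.9
left edge y [114.5 115.4] z at left/right 32.5 36.0
left edge y [114.1 115.3] z at left/right 32.5 35.8
```

```bash
python3 -m handwheel '{"grip":[0.4,0.4],"slide":[[0.03,0,0],[0.05,0,0]],"rot":[[0,0,0],[0,0,0]]}'
python3 look2.py
```

```text
time: 13.32
eef_pos: [0.4948, -0.2693, 0.0422]
orientation: [-2.429, -1.992, 0.0]
contact_force: [0.4, -0.8, -0.5]
finger_gap: 0.699
grip_force: 0.5
tcp [[0.0006 0.0384 0.0422]] F [ 0.4 -0.8 -0.5]
z pct top tray [32.9 34.  35.  36.4 38.  38.7]
left edge y [115.  115.8] z at left/right 32.6 36.0
left edge y [115.  115.8] z at left/right 32.6 36.0
left edge y [114.5 115.7] z at left/right 32.5 35.8
```

```bash
python3 -m handwheel '{"grip":[0.4,0.4],"slide":[[0.05,0,0],[0.08,0,0]],"rot":[[0,0,0],[0,0,0]]}'
python3 look2.py
```

```text
time: 13.62
eef_pos: [0.495, -0.2685, 0.0423]
orientation: [-2.429, -1.992, -0.0]
contact_force: [-0.5, 0.5, 1.1]
finger_gap: 0.704
grip_force: 0.0
tcp [[0.0006 0.0393 0.0423]] F [-0.5  0.5  1.1]
z pct top tray [30.9 31.6 32.1 33.3 35.3 35.7]
left edge y [115.5 116.3] z at left/right 31.6 32.1
left edge y [115.5 116.3] z at left/right 31.6 32.2
left edge y [115.  116.2] z at left/right 31.5 32.0
```

It dropped level: rim 40.8 → 35.6 mm. I'll retreat straight back, then rise and look.

```bash
python3 -m handwheel '{"grip":[0.4,0.4,0.4,0.4,0.4,0.4,0.4],"slide":[[-0.5,0,0],[-2,0,0],[-4,0,0],[-5,0,-4],[-5,0,-8],[-5,0,-8],[-5,0,-8]],"rot":[[0,0,0],[0,0,0],[0,0,0],[0,0,0],[0,0,0],[0,0,0],[0,0,0]]}'
python3 look2.py; python3 look.py w9
```

```text
time: 14.55
eef_pos: [0.4847, -0.3182, 0.1216]
orientation: [-2.43, -1.991, 0.0]
contact_force: [-0.5, -0.6, -0.8]
finger_gap: 0.701
grip_force: 0.0
tcp [[ 0.0002 -0.0115  0.1216]] F [-0.5 -0.6 -0.8]
z pct top tray [30.7 31.5 32.1 33.1 35.3 35.7]
left edge y [114.6 115.6] z at left/right 31.8 32.1
left edge y [114.6 115.6] z at left/right 31.8 32.1
left edge y [114.1 115.2] z at left/right 31.8 31.9
tcp stand [[ 0.     -0.0112  0.1211]] F [ 0.6 -0.4 -0.3] gap 0.7 yaw -281.3353390310616
```

View pics/w9.png

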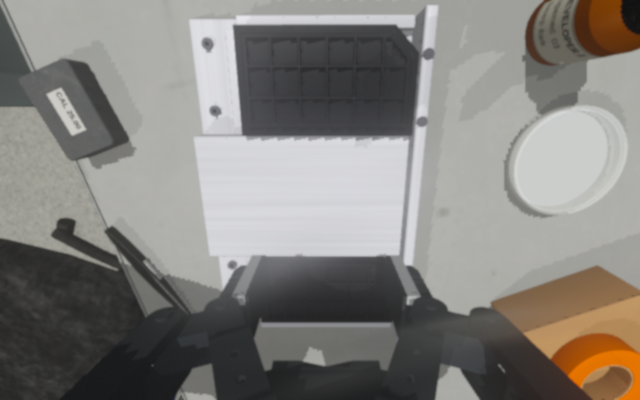

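The top tray sits flush and level in the left bay at (325,80), square to the fence, with its cut corner at (405,45). The deck is empty, the right tray is in its bay, and the block, tweezers, dish and jar look unmoved. I'll hand it in.

```bash
python3 -c "
from workcell import arm
print(arm.finish_job())"
```

```text
the job is handed in; nothing more can be done
None
```

The top tray was pushed square to the fence, then slid left, and it is now seated level on the left-bay tray and handed in. Both lower trays measured the same way round (cut corner fence side, left), not one half-turned as the brief says, so taking the left one as `lower_tray_a` was a guess I couldn't check.

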